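Free the tilting cake stand and hold it at the gauge's red mark

ROBOT

A 6-joint arm with a two-finger parallel gripper is mounted at the origin on a cart in front of the work surface, level with it; the furniture and walls round the work are solid. World frame = base frame: x ahead of the robot, y to its left, z up, the work surface at z = 0. Lengths are in m, angles in rad, forces in N, time in s.
With the tool pointing down it reaches from about 0.25 to 0.725 m from the base axis. Payload 4 kg.
Tool frame: the origin (TCP) lies midway between the tips of the shut fingers; the grasp point (between the pads) lies 19 mm behind it; z points along the fingers, y is the line along which they close (so a half turn about z gives the same grasp; the last joint's range is limited). The gripper opens to 85 mm and grips with 20 to 120 N. Pads are 22 mm wide; open, the fingers measure 114 mm over their backs; the gripper's body (76 mm by 85 mm) begins 54 mm behind the grasp point. The pads swing forward as they close: fully open they stand 13 mm farther back than shut.
Start: joints at [1.102, 0.241, 0.005, 1.335, 0, 1.571], TCP at [0.226, 0.446, 0.231] pointing down, gripper open.
Joint ranges: [-2.72, 2.72], [-1.05, 1.87], [-1.09, 1.28], [-1.99, 2.15], [-1.42, 1.44], [-3.14, 3.14]. Speed limits (rad/s): [2.79, 2.79, 3.14, 3.14, 3.14, 3.14].

INTERFACE

Orientations are given as a unit quaternion [x, y, z, w].
In Python, from workcell import get_obs, camera, job_done, silhouettes gives the robot as it stands. The module is installed in compiled form; this text tells all that it offers.
- The arm moves only by the tool drive_tool, never from a script. Its argument "increments" is a list of rows, each a list of 3 entries, a list of its own where there are three numbers: the shift along the world's x, y, z in mm, then the turn, a rotation vector about the world's x, y, z in degrees, then the opening, from 0 (shut) to 1 (fully open). A call has 1 to 8 rows; each row shifts and turns the commanded pose from where the row before left it; what a row does not reach is not made up. A row lasts 1/12 s, in which the tool goes at most 41.7 mm and 7.16 degrees, less where a joint would pass 70% of its speed; a pose out of reach is approached as far as the arm can. A call is refused whole if a number of a shift passes 41.7 or a number of a turn 7.16, either way. A call with a gripper value outside its range is refused whole. The fingers move at their own pace and stop on an object; the grip force is fixed at half the most. Time passes only in rows, so rows that do not move let the fingers close. It gives the time, the measured TCP pose, the force, the opening and the grip force at its end, in the units of the state.
- get_obs(): the state, without advancing time (a new reading comes with each control period).
- camera(name): name is "side" or "top" or "wrist"; returns a dict with "image" (480x640x3 uint8, red, green, blue), "K" (3x3 intrinsics, pixels), "view" (4x4, takes a point from world to camera coordinates). Camera axes: x right, y down, z forward; pixel columns grow to the right and rows downward; lengths in m; the calibration is good to about 2 mm. A picture is of the moment at which its call begins. There is no depth.
- job_done(): hands the job in; it is judged then, once.
Trained networks look in a picture, given as the dict that the camera call returned (one of the last four; its "shot" number tells which), for a name from the list of things; names that differ only in an ending like _2 or _b are one class to them, and where a whole thing is asked for, a point or a joint stands for the part that bears it (a point fixed in the world has none). Each returns a list of dicts, best first, with "conf" (0 to 1); they miss things now and then, are a little off and sometimes report something else, mostly with a low value. They report only what shows in the picture. A call takes as long as a camera call.
- silhouettes(query, picture): "region" (480x640 bool, what is visible of it) and "bbox" ([left, top, right, bottom] in pixels, round what is visible of it).
The state is a dict: "clock": time; "joint_pos": joint angles; "joint_vel": joint speeds; "tau": joint torques, N m; "eef_pos": TCP position; "tool_rot": TCP orientation; "ft_force": force on the tool from outside, world axes, zero at the start; "ft_torque": the same for the moment, N m; "grip_width": finger opening in m; "grasp_force": force on a finger pad.
Only numpy, scipy, OpenCV 4.12 (cv2) and the standard library are available. Lean on these libraries where they do the work, as an engineer would, in place of code of your own. Each camera call takes 0.05 s, during which the arm holds its last target. There are 200 camera calls.

TASK

Set the tilt of the cake-decorating stand: turn its black lock knob clockwise until it clicks over from the red dot to the green dot and frees the table, then take the table by its black handle and tip the handle side down until the swinging needle of the dial gauge settles on the red mark. Finish still holding the handle, with the table steady and the needle resting on the mark, because I will lock it there from the other side; leave the other things on the counter where they are.

Things in the scene. Friction and masses are not known exactly. Their poses are not given: they have to be found in the camera images.
- tilt_stand: white stand of a tilting cake-decorating table, fixed to the counter: round foot, 150 mm wide, with a long front that carries the lock knob. Origin: underside of the foot, straight below the centre of the level table; z up; -x points to the front (lock knob), +y to the side where the handle is
- tilt_axis (a point): point on the tilt axis of the table, 75 mm above the counter; the tilt axis runs along x of tilt_stand
- tilt_table (a joint): tilt of the round aluminium table (190 mm wide, 10 mm thick, top 110 mm above the counter when level): 0 = level (it starts and rests within 0.02 of it), positive = handle side down, up to 0.40 rad. Locked it cannot move (1 degree of play). Freed, a spring of about 2.5 N m/rad (2 to 6 N at the handle for the tilts asked) swings it back near level when let go
- handle_grip (a point): middle of the handle's black grip: a level rod, 19 mm thick, 58 mm long, that sticks out from the table's rim along +y of the stand. Point on the rod's axis, 140 mm from the tilt axis and 30 mm above it; moves with the table. Pinch across the rod from above (fingers closing along x of the stand); the rod may turn between the pads as the table tilts
- lock_knob (a joint): tilt-lock knob at the stand's front, upright axis: 0 = locked, grows clockwise seen from above, 1.2 rad = end stop, free. A spring detent holds it at both ends: it resists (up to about 0.1 N m) until half way (0.6 rad), then snaps over by itself to 1.1 rad or more, where the table is free; turned less than half way it springs back
- lock_knob_grip (a point): on the knob's axis, 95 mm above the counter, 150 mm in front of the stand's centre, at the height to grip its black bar (38 mm long, 14 thick, 34 high, top 11 mm above this point). x of this point runs along the bar and turns with it: locked, the bar is +0.6 rad (anticlockwise from above) from the stand's x, free -0.6 rad. The table's rim is 55 mm from the axis
- needle (a joint): black gravity needle of the dial angle gauge (100 mm round dial, upright across the tilt axis on the table, white face and needle both in front and behind): its angle on the dial, 0 = top of the scale. It hangs free and at rest points straight up, so it reads the table's tilt, positive as the handle side goes down; it swings for about a second after each movement
- red_hand (a joint): red set hand of the gauge, the mark: its angle on the dial, same zero and sense as the needle, 0.13 to 0.36 rad; already set, it stays put on the dial
- needle_tip (a point): tip of the black needle, 40 mm above the needle's pivot in the middle of the dial; with the table level the pivot is 96 mm above the tilt axis and 25 mm from the stand's middle, away from the handle; z points from the pivot to the tip
- red_tab (a point): middle of the broad red tab at the end of the red hand, 40 mm from the pivot; z points from the pivot to the tab; the tab is 0.12 rad wide
- tilt_handle: the table's handle with its black grip; origin on the tilt axis, below the table's centre
- egg_timer: red and white wind-up kitchen timer, 63 mm wide, 52 mm high, standing on the counter; origin at its underside
- counter_bell: chrome counter bell on a black foot, 82 mm wide, 58 mm high; origin at its underside
- loaf_tin: dark loaf tin, 152 x 70 x 52 mm; origin at its underside
- calculator: black desk calculator, 127 x 80 x 18 mm; origin at its underside
- honey_jar: dark red preserve jar with a tan lid, 57 mm wide, 77 mm high; origin at its underside

How it is judged:
By the outcome, as a careful person would: the job done as asked, in the order asked, and still so for the second after the job is handed in, while the arm keeps its last pose, push and grip.
It also fails if it takes over 61 s, if anything falls off the work surface, if the arm or the gripper's body presses on something with over 40 N, if the wrist force passes 120 N, or if a joint passes its speed limit or range.

## Working session

There is one attempt and no reset: what is moved stays moved. The work goes in short steps, Python scripts to look and compute and a tool call to move; the robot and the scene stay as the last step left them, time stands still between calls to the robot, and variables do not carry over. Pictures are saved under pics/ and viewed, at most 10 in all, crops included, and the job is handed in when it is done.

Besides the shell and the picture viewer there is one more tool, called after "Request:" by a JSON object that holds its "api" and its "payload". drive_tool: Moves the arm, as the interface text tells. Its arguments: {"type":"object","properties":{"increments":{"type":"array"}},"required":["increments"]}

```bash
mkdir -p pics; cat > h.py <<'E'
import numpy as np, cv2
from workcell import *
def save(n,im): cv2.imwrite('pics/'+n,im[:,:,::-1])
def cen(r):
    v,u=np.nonzero(r['region']); return u.mean(),v.mean()
def ray(p,u,v):
    V=np.array(p['view']);K=np.array(p['K']);R=V[:3,:3];c=-R.T@V[:3,3]
    d=R.T@np.linalg.solve(K,[u,v,1]);return c,d/np.linalg.norm(d)
def onz(p,u,v,z):
    c,d=ray(p,u,v);return c+d*(z-c[2])/d[2]
def tri(rs):
    A=sum(np.eye(3)-np.outer(d,d) for c,d in rs);b=sum((np.eye(3)-np.outer(d,d))@c for c,d in rs)
    x=np.linalg.solve(A,b);return x,[np.linalg.norm((np.eye(3)-np.outer(d,d))@(x-c)) for c,d in rs]
def proj(p,X):
    V=np.array(p['view']);K=np.array(p['K']);q=K@(V[:3,:3]@np.array(X)+V[:3,3]);return q[:2]/q[2]
E
python3 - <<'E'
from h import *
o=get_obs();print(o['clock'],o['eef_pos'],o['tool_rot'])
P={n:camera(n) for n in('side','top')}
for n,p in P.items():
    V=np.array(p['view']);print(n,(-V[:3,:3].T@V[:3,3]).round(3))
    save(n+'0.png',p['image'])
    for q in('tilt_stand','lock_knob','tilt_handle','tilt_table','needle','red_hand','egg_timer','counter_bell','loaf_tin','calculator','honey_jar'):
        for r in silhouettes(q,p)[:2]: print(n,q,round(r['conf'],2),np.round(r['bbox']),np.round(cen(r),1),r['region'].sum())
E
```

```text
0.0 [0.2255994  0.44547695 0.23039874] [ 2.32247573e-01  9.72656103e-01 -1.05433990e-03 -2.43525931e-04]
side [ 0.11  -0.627  1.383]
side tilt_stand 0.69 [335. 221. 436. 335.] [396.7 269.9] 6288
side tilt_stand 0.54 [393. 305. 405. 320.] [399.2 312.2] 152
side lock_knob 0.46 [396. 304. 407. 320.] [400.3 312.8] 157
side tilt_handle 0.55 [330. 247. 364. 256.] [345.3 250.6] 234
side tilt_table 0.73 [332. 218. 438. 300.] [397.3 254.5] 4674
side tilt_table 0.19 [292. 223. 318. 250.] [304.1 238.2] 453
side needle 0.27 [331. 219. 439. 301.] [396.9 254.8] 4652
side red_hand 0.37 [291. 179. 312. 206.] [300.2 193.4] 513
side egg_timer 0.69 [253. 178. 282. 213.] [266.1 195.7] 1065
side egg_timer 0.63 [293. 224. 315. 254.] [304.1 238.3] 461
side counter_bell 0.7 [281. 250. 314. 278.] [295.5 263.8] 710
side loaf_tin 0.87 [193. 169. 250. 220.] [220.6 196. ] 1482
side loaf_tin 0.19 [288. 178. 311. 208.] [300.2 194.2] 504
side calculator 0.8 [252. 177. 284. 217.] [266.2 195.7] 1106
side honey_jar 0.63 [290. 181. 313. 208.] [299.8 193.9] 552
top [ 0.416 -0.062  1.27 ]
top tilt_stand 0.7 [340. 161. 444. 254.] [389.9 205.1] 5523
top tilt_stand 0.7 [342. 224. 363. 248.] [351.8 237.6] 186
top lock_knob 0.67 [422. 228. 439. 235.] [428.9 232.7] 97
top lock_knob 0.62 [340. 227. 362. 250.] [351.6 237.7] 181
top tilt_handle 0.53 [340. 225. 362. 250.] [351.3 238.1] 197
top tilt_handle 0.26 [340. 159. 423. 251.] [382.1 198.6] 4570
top tilt_table 0.78 [344. 162. 421. 248.] [383.  198.1] 4349
top egg_timer 0.88 [292. 241. 317. 269.] [303.3 255.5] 409
top counter_bell 0.95 [307. 259. 329. 291.] [318.6 276.7] 708
top loaf_tin 0.67 [182. 281. 244. 319.] [213.3 299.4] 1581
top calculator 0.81 [213. 236. 264. 281.] [237.8 258.3] 1284
top honey_jar 0.57 [249. 218. 270. 241.] [261.1 230.7] 440
```

```bash
python3 - <<'E'
import cv2,numpy as np
a=cv2.imread('pics/side0.png')[150:360,180:460];b=cv2.imread('pics/top0.png')[130:340,170:450]
m=np.vstack([cv2.resize(a,None,fx=2,fy=1.43*1,interpolation=2),]) 
a=cv2.resize(a,(400,300),interpolation=2);b=cv2.resize(b,(400,300),interpolation=2)
c=cv2.imread('pics/side0.png')[205:340,320:450];d=cv2.imread('pics/top0.png')[150:270,330:450]
c=cv2.resize(c,(289,300),interpolation=2);d=cv2.resize(d,(300,300),interpolation=2)
m=np.zeros((600,800,3),np.uint8);m[:300,:400]=a;m[:300,400:]=b;m[300:,:289]=c;m[300:,400:700]=d
cv2.imwrite('pics/m.png',m)
E
python3 - <<'E'
import sys;sys.path.insert(0,'.')
from h import *
P={n:camera(n) for n in('side','top')}
s,t=P['side'],P['top']
def T(a,b):
    x,e=tri([ray(s,*a),ray(t,*b)]);print(x.round(4),np.round(e,4));return x
print('knob');T((400.3,312.5),(428.9,232))
print('handle');T((345.3,250.6),(351.5,237.7))
print('table onz',onz(t,383,198.1,.11).round(3),onz(s,397,254.5,.11).round(3))
print('knob onz',onz(t,428.9,232,.1).round(3),onz(s,400.3,312.5,.1).round(3))
print('handle onz',onz(t,351.5,237.7,.105).round(3),onz(s,345.3,250.6,.105).round(3))
E
```

```text
knob
[ 0.5313 -0.3293  0.0803] [0.0012 0.0012]
handle
[ 0.514  -0.1277  0.0998] [0.0014 0.0014]
table onz [ 0.613 -0.206  0.11 ] [ 0.61  -0.214  0.11 ]
knob onz [ 0.528 -0.324  0.1  ] [ 0.526 -0.334  0.1  ]
handle onz [ 0.512 -0.127  0.105] [ 0.514 -0.13   0.105]
```

View pics/m.png

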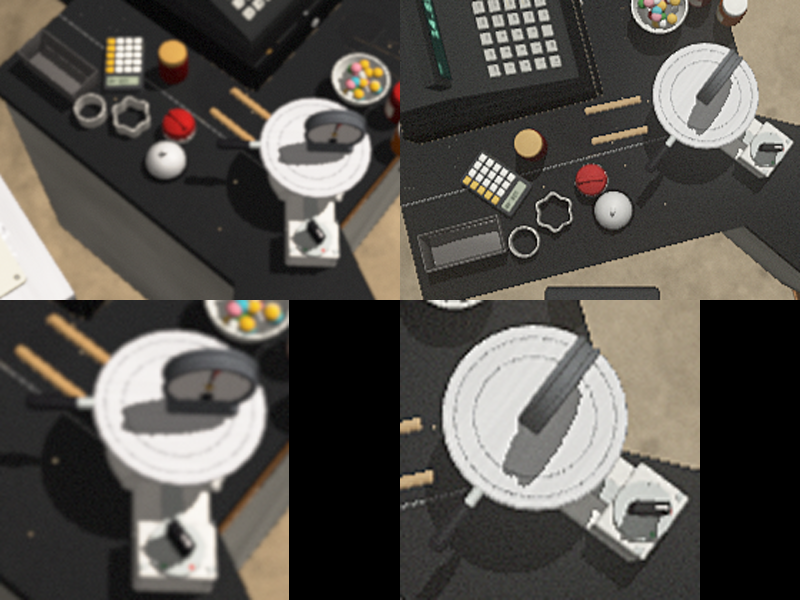

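The pictures show the table at upper right with the gauge, the handle at its lower left (top view px ~351,238) and the knob at ~(429,232), with its bar along world y. The measured knob-to-centre distance is 146 mm (150 expected), and the knob and handle reaches are 0.62 and 0.52. I'll move nearer now and refine with the wrist camera.

Request:
{"api": "drive_tool", "payload": {"increments": [[[14,-40,5],[0,0,-4],0.5],[[14,-40,5],[0,0,-4],0.5],[[14,-40,5],[0,0,-4],0.5],[[14,-40,5],[0,0,-4],0.5],[[14,-40,5],[0,0,-4],0.5],[[14,-40,5],[0,0,-4],0.5],[[14,-40,5],[0,0,-4],0.5],[[14,-40,5],[0,0,-4],0.5]]}}

```text
clock: 1.97
eef_pos: [0.3354, 0.1318, 0.2709]
tool_rot: [0.493, 0.87, 0.0, 0.0]
ft_force: [0.9, 0.4, -0.3]
grip_width: 0.0426
grasp_force: 0.0
```

Request:
{"api": "drive_tool", "payload": {"increments": [[[14,-40,5],[0,0,-4],0.5],[[14,-40,5],[0,0,-4],0.5],[[14,-40,5],[0,0,-4],0.5],[[14,-40,5],[0,0,-4],0.5],[[14,-40,5],[0,0,-4],0.5],[[14,-40,5],[0,0,-4],0.5],[[14,-40,5],[0,0,-4],0.5],[[0,0,0],[0,0,0],0.5]]}}

```text
clock: 2.63
eef_pos: [0.4331, -0.1461, 0.3046]
tool_rot: [0.691, 0.723, -0.0, 0.002]
ft_force: [0.2, -0.2, 0.5]
grip_width: 0.0428
grasp_force: 0.0
```

```bash
python3 - <<'E'
from h import *
o=get_obs();print(o['clock'],o['eef_pos'],o['tool_rot'],o['grip_width'],o['joint_pos'])
p=camera('wrist');save('w1.png',p['image'])
V=np.array(p['view']);print((-V[:3,:3].T@V[:3,3]).round(3));print(V.round(2))
for q in('tilt_stand','lock_knob','tilt_handle','tilt_table','needle','red_hand'):
    for r in silhouettes(q,p)[:2]: print(q,round(r['conf'],2),np.round(r['bbox']),np.round(cen(r),1),r['region'].sum())
for n,X in dict(knob=(.527,-.329,.095),handle=(.505,-.127,.105),ctr=(.612,-.21,.11)).items(): print(n,proj(p,X))
E
```

```text
2.6333 [ 0.43308502 -0.1460516   0.30463171] [ 6.91006262e-01  7.22846040e-01 -4.40331794e-04  1.93739348e-03] 0.04281900502264693 [-0.32363481  0.13178003  0.05973686  1.4956207  -0.00244485  1.20212555]
[ 0.431 -0.071  0.447]
[[ 1.    0.05  0.   -0.43]
 [ 0.04 -0.96  0.29 -0.22]
 [ 0.01 -0.29 -0.96  0.4 ]
 [ 0.    0.    0.    1.  ]]
tilt_stand 0.73 [344. 159. 634. 394.] [496.4 275.9] 34906
lock_knob 0.32 [341. 164. 631. 392.] [496.3 275.6] 34590
tilt_handle 0.85 [369. 162. 438. 227.] [401.8 192.7] 1546
tilt_table 0.94 [368. 162. 632. 389.] [506.3 275.6] 32258
tilt_table 0.17 [341. 159. 634. 396.] [496.  275.8] 35217
red_hand 0.66 [338. 163. 634. 393.] [496.3 275.9] 35134
knob [391.28449907 375.19926612]
handle [392.70513038 191.22000763]
ctr [495.57996866 282.94391119]
```

View pics/w1.png

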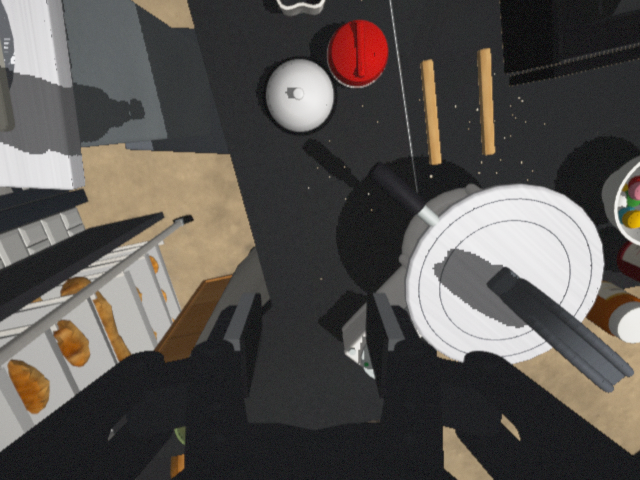

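The wrist view shows the black grip at about (376,170)–(427,213) and the disc spanning u 408–604. The knob is hidden by a finger near (360,370). Next I'll triangulate the grip and fit the disc.

```bash
python3 - <<'E'
from h import *
p=camera('wrist');t=camera('top')
a=silhouettes('tilt_handle',p)[0]
im=p['image'].astype(int);dark=(im.sum(2)<150)
def hs(p,r):
    m=r['region']&(p['image'].astype(int).sum(2)<190)
    v,u=np.nonzero(m);return u.mean(),v.mean(),m.sum()
h=hs(p,a);print('wrist grip',h,onz(p,h[0],h[1],.105).round(4))
e1,e2=onz(p,374,172,.105),onz(p,425,212,.105);print('ends',e1.round(4),e2.round(4),np.linalg.norm(e1-e2),np.arctan2(*(e1-e2)[1::-1]))
# disc fit
w=((im.min(2)>170)).astype(np.uint8);w[:, :395]=0;w[:180]=0
n,l,s,c=cv2.connectedComponentsWithStats(w);k=1+np.argmax(s[1:,4]);ct=max(cv2.findContours((l==k).astype(np.uint8),0,1)[0],key=len)
hull=cv2.convexHull(ct)[:,0]
pts=np.array([onz(p,u,v,.11)[:2] for u,v in hull])
best=None
rng=np.random.default_rng(0)
from scipy.optimize import least_squares
f=least_squares(lambda x:np.hypot(*(pts-x).T)-.095,[.61,-.21],loss='soft_l1',f_scale=.001);print('ctr',f.x.round(4),np.abs(f.fun).round(4)[:40])
for r in silhouettes('tilt_handle',t)[:1]:
    g=hs(t,r);print('top grip',g);print(tri([ray(p,*h[:2]),ray(t,*g[:2])]))
C=f.x
d=onz(p,h[0],h[1],.105)[:2]-C;print('yaw y',np.arctan2(d[1],d[0]),np.hypot(*d))
E
```

```text
wrist grip (np.float64(398.2848484848485), np.float64(198.06363636363636), np.int64(1320)) [ 0.5076 -0.1237  0.105 ]
ends [ 0.4832 -0.1016  0.105 ] [ 0.5337 -0.1351  0.105 ] 0.06068896651756925 2.5555231393594777
ctr [ 0.6177 -0.2087] [0.0015 0.0011 0.001  0.0011 0.0006 0.0005 0.0002 0.0002 0.0005 0.0003
 0.0004 0.0005 0.0002 0.     0.0004 0.0003 0.0002 0.0001 0.0002 0.0003
 0.0005 0.0001 0.     0.0005 0.0002 0.0007 0.0005 0.0009 0.002  0.0104
 0.0072 0.0054 0.0054 0.0053 0.0041 0.0036 0.0042 0.0045 0.013  0.0136]
top grip (np.float64(348.7118644067797), np.float64(240.84745762711864), np.int64(118))
(array([ 0.50214188, -0.11894956,  0.12985455]), [np.float64(0.0005242910859047386), np.float64(0.0005242910859047676)])
yaw y 2.4839482760505085 0.13904399531931025
```

Request:
{"api": "drive_tool", "payload": {"increments": [[[16,-30.5,-20],[0,0,-1],0.6],[[16,-30.5,-20],[0,0,-1],0.6],[[16,-30.5,-20],[0,0,-1],0.6],[[16,-30.5,-20],[0,0,-1],0.6],[[16,-30.5,-20],[0,0,-1],0.6],[[15,-30.5,-20],[0,0,0],0.6],[[0,0,0],[0,0,0],0.6],[[0,0,0],[0,0,0],0.6]]}}

```text
clock: 3.85
eef_pos: [0.525, -0.323, 0.1806]
tool_rot: [0.719, 0.695, -0.001, -0.003]
ft_force: [0.2, 0.1, 0.2]
grip_width: 0.0513
grasp_force: 0.0
```

```bash
python3 - <<'E'
from h import *
p=camera('wrist');s=camera('side')
a=p['image'].copy()
for X in [(.528,-.329,.106)]:
    for q in (p,s): print(proj(q,X))
u,v=proj(p,(.528,-.329,.106)).astype(int);cv2.drawMarker(a,(int(u),int(v)),(255,0,255),0,12,1)
b=s['image'].copy()[200:350,320:470]
m=np.zeros((480,800,3),np.uint8);m[:,:440]=a[:,100:540];m[:360,440:]=cv2.resize(b,(360,360),interpolation=2);save('w2.png',m)
for q in(p,s):
  for r in silhouettes('lock_knob',q)[:2]: print(round(r['conf'],2),np.round(r['bbox']),np.round(cen(r),1),r['region'].sum())
E
```

```text
[318.1465848  262.74185154]
[399.82615322 309.39744746]
0.61 [310. 221. 336. 292.] [320.2 254.9] 1581
0.44 [396. 302. 408. 322.] [399.9 312.1] 156
0.43 [333. 248. 363. 254.] [344.7 250.6] 209
```

View pics/w2.png

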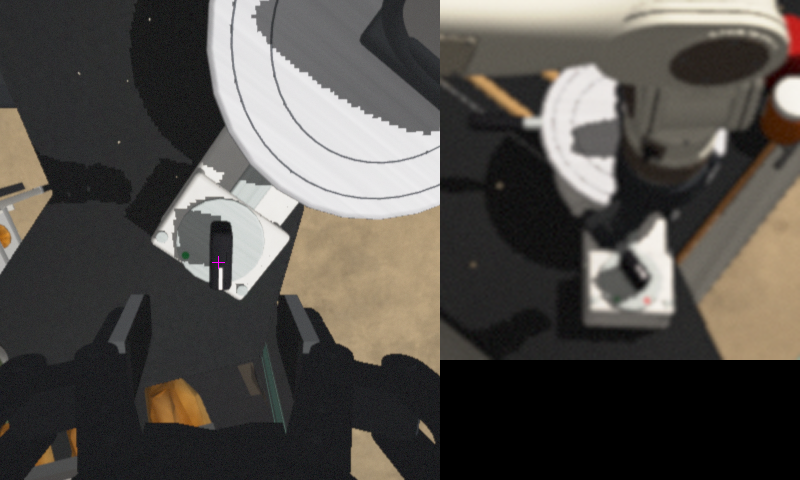

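The wrist view shows the bar upright in the image at (310–332, 221–291), with my estimate (318,263) on it. Next I'll compute its end point and centre.

```bash
python3 - <<'E'
from h import *
p=camera('wrist')
o=get_obs();print(o['eef_pos'],o['tool_rot'])
print(onz(p,321,291,.106),onz(p,310,260,.106),onz(p,332.5,260,.106),onz(p,321,222,.072),onz(p,321,222,.106))
print(proj(p,(.53,-.31,.106)),proj(p,(.53,-.348,.106)),proj(p,(.53,-.31,.072)))
E
```

```text
[ 0.52645986 -0.32197877  0.18687158] [7.18001271e-01 6.96039776e-01 4.67595527e-04 1.60819538e-03]
[ 0.53132393 -0.34981494  0.106     ] [ 0.52499991 -0.32855467  0.106     ] [ 0.53901495 -0.32899242  0.106     ] [ 0.53292559 -0.31301521  0.072     ] [ 0.53246279 -0.30437251  0.106     ]
[317.18800025 231.08640429] [318.85397178 288.45021606] [316.6784563  217.91447761]
```

Request:
{"api": "drive_tool", "payload": {"increments": [[[4.5,-8,-20],[0,0,0],0.6],[[0,0,-20],[0,0,0],0.6],[[0,0,-10],[0,0,0],0.6],[[0,0,0],[0,0,0],0.6],[[0,0,0],[0,0,0],0.6]]}}

```text
clock: 4.52
eef_pos: [0.5303, -0.3301, 0.1353]
tool_rot: [0.718, 0.696, 0.0, -0.0]
ft_force: [-0.3, -0.5, 0.6]
grip_width: 0.0513
grasp_force: 0.0
```

Right on target; descend 56 mm to 0.079 and close.

Request:
{"api": "drive_tool", "payload": {"increments": [[[1,0,-20],[0,0,0],0.6],[[0,0,-20],[0,0,0],0.6],[[0,0,-15],[0,0,0],0.6],[[0,0,0],[0,0,0],0.6],[[0,0,0],[0,0,0],0],[[0,0,0],[0,0,0],0],[[0,0,0],[0,0,0],0],[[0,0,0],[0,0,0],0]]}}

```text
clock: 5.18
eef_pos: [0.5287, -0.3314, 0.082]
tool_rot: [0.719, 0.695, -0.002, -0.001]
ft_force: [-9.9, 1.5, 9.1]
grip_width: 0.0127
grasp_force: 60.3
```

Request:
{"api": "drive_tool", "payload": {"increments": [[[0,0,0],[0,0,0],0],[[0,0,0],[0,0,0],0]]}}

```text
clock: 5.35
eef_pos: [0.5287, -0.3314, 0.082]
tool_rot: [0.719, 0.695, -0.002, -0.001]
ft_force: [-10.3, 2.0, 8.2]
grip_width: 0.0135
grasp_force: 60.2
```

Request:
{"api": "drive_tool", "payload": {"increments": [[[-2,0,1],[0,0,0],0],[[0,0,0],[0,0,-6],0],[[0,0,0],[0,0,-6],0],[[0,0,0],[0,0,-6],0],[[0,0,0],[0,0,-6],0],[[0,0,0],[0,0,-6],0],[[0,0,0],[0,0,-6],0],[[0,0,0],[0,0,0],0]]}}

```text
clock: 6.02
eef_pos: [0.5274, -0.331, 0.082]
tool_rot: [0.899, 0.438, -0.002, -0.0]
ft_force: [-7.9, 2.4, 4.0]
grip_width: 0.0129
grasp_force: 60.9
```

Request:
{"api": "drive_tool", "payload": {"increments": [[[0,0,0],[0,0,-6],0],[[0,0,0],[0,0,-6],0],[[0,0,0],[0,0,-6],0],[[0,0,0],[0,0,-6],0],[[0,0,0],[0,0,-6],0],[[0,0,0],[0,0,-3],0],[[0,0,0],[0,0,0],0],[[0,0,0],[0,0,0],0]]}}

```text
clock: 6.68
eef_pos: [0.5268, -0.3301, 0.082]
tool_rot: [0.986, 0.166, -0.002, -0.001]
ft_force: [-9.6, 3.1, 6.6]
grip_width: 0.0127
grasp_force: 61.3
```

```bash
python3 - <<'E'
from h import *
o=get_obs();q=o['tool_rot'];print(o['clock'],o['eef_pos'],2*np.arctan2(q[1],q[0])-np.pi/2,o['ft_force'],o['ft_torque'],o['joint_pos'][5])
E
```

```text
6.6833 [ 0.5268158  -0.33006732  0.08201353] -1.2371882858709164 [-9.57420467  3.10190947  6.60434887] [0.62172923 1.86107663 0.00817568] 2.2490144308896634
```

The bar turned 1.20 rad, which is the end stop. Release, rise and check.

Request:
{"api": "drive_tool", "payload": {"increments": [[[0,0,0],[0,0,0],0.6],[[0,0,0],[0,0,0],0.6],[[0,0,0],[0,0,0],0.6],[[0,0,0],[0,0,0],0.6],[[0,0,25],[0,0,0],0.6],[[0,0,35],[0,0,0],0.6],[[0,0,35],[0,0,0],0.6],[[-5,10,30],[0,0,7],0.6]]}}

```text
clock: 7.35
eef_pos: [0.5256, -0.3223, 0.2077]
tool_rot: [0.974, 0.227, 0.001, 0.001]
ft_force: [0.6, -0.5, 1.0]
grip_width: 0.0512
grasp_force: 0.0
```

Request:
{"api": "drive_tool", "payload": {"increments": [[[-10,20,0],[0,0,7],0.6],[[-10,20,0],[0,0,7],0.6],[[-10,20,0],[0,0,7],0.6],[[0,20,0],[0,0,7],0.6],[[0,20,0],[0,0,7],0.6],[[0,20,0],[0,0,7],0.6],[[0,20,0],[0,0,7],0.6],[[0,20,0],[0,0,7],0.6]]}}

```text
clock: 8.02
eef_pos: [0.4948, -0.1599, 0.206]
tool_rot: [0.752, 0.659, 0.0, 0.001]
ft_force: [-0.1, 0.6, 0.1]
grip_width: 0.0513
grasp_force: 0.0
```

Request:
{"api": "drive_tool", "payload": {"increments": [[[0,10,0],[0,0,7],0.6],[[0,10,0],[0,0,7],0.6],[[0,10,0],[0,0,7],0.6],[[0,10,0],[0,0,7],0.6],[[0,0,0],[0,0,7],0.6],[[0,0,0],[0,0,7],0.6],[[0,0,0],[0,0,7],0.6],[[0,0,0],[0,0,7],0.6]]}}

```text
clock: 8.68
eef_pos: [0.495, -0.1206, 0.2059]
tool_rot: [0.354, 0.935, 0.0, 0.001]
ft_force: [0.3, -0.5, 0.5]
grip_width: 0.0514
grasp_force: 0.0
```

```bash
python3 - <<'E'
from h import *
o=get_obs();q=o['tool_rot'];print(o['clock'],o['eef_pos'],2*np.arctan2(q[1],q[0])-np.pi/2)
w=camera('wrist');s=camera('side');t=camera('top')
a=w['image'].copy();r=silhouettes('tilt_handle',w)
for x in r[:2]: print(x['conf'],x['bbox'],cen(x))
X=(.506,-.122,.105);print(proj(w,X))
cv2.drawMarker(a,tuple(int(i) for i in proj(w,X)),(255,0,255),0,12,1)
m=np.zeros((600,800,3),np.uint8);m[:480,:480]=a[:,80:560];m[:300,480:]=cv2.resize(s['image'][210:340,320:459],(320,300),interpolation=2)
m[300:,480:]=cv2.resize(t['image'][150:270,330:458],(320,300),interpolation=2);save('w3.png',m)
E
```

```text
8.6833 [ 0.49497149 -0.12062218  0.20591316] 0.8467462928602774
0.63 [303.9, 211.7, 336.5, 327.0] (np.float64(321.3929889298893), np.float64(263.8169741697417))
0.31 [149.1, 428.8, 175.0, 449.6] (np.float64(162.49328859060404), np.float64(438.5))
[321.59403132 252.26995607]
```

View pics/w3.png

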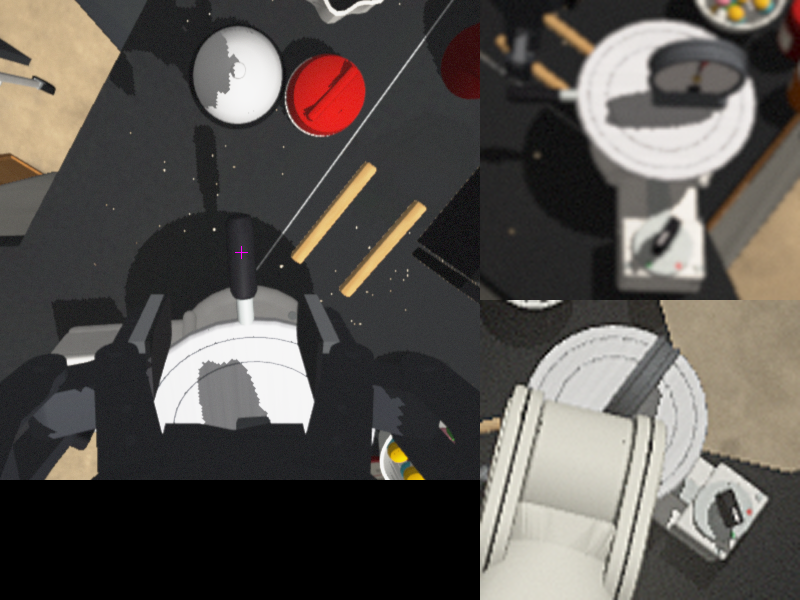

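The knob bar now points across to the green side and stayed there. The black grip shows at (310–335, 216–298) in the wrist image, and my mark falls on its axis. I'll triangulate it against the earlier wrist view and read the initial gauge.

```bash
python3 - <<'E'
from h import *
w=camera('wrist')
for uv in((322,217),(325,298),(322,257)): print(onz(w,*uv,.105).round(4))
o=np.array(onz(w,322,217,.105)-onz(w,325,298,.105));print(np.hypot(*o[:2]),np.arctan2(o[1],o[0]))
# earlier view rays: (w1) camera approx stored line: point (.5076,-.1237,.105)->(using ends mid)
s=camera('side');print(tri([ray(w,322,257),ray(s,345.0,250.6)]))
print(silhouettes('tilt_handle',s)[0]['bbox'])
E
```

```text
[ 0.4876 -0.1058  0.105 ]
[ 0.5325 -0.1429  0.105 ]
[ 0.5084 -0.1243  0.105 ]
0.058299222549531786 2.451000737240935
(array([ 0.51334252, -0.12652281,  0.09596117]), [np.float64(0.002390563173289857), np.float64(0.002390563173289785)])
[330.3, 249.0, 362.6, 253.8]
```

Request:
{"api": "drive_tool", "payload": {"increments": [[[7,-2,-20],[0,0,3],0.6],[[7,-1.5,-25],[0,0,0],0.6],[[0,0,-25],[0,0,0],0.6],[[0,0,-25],[0,0,0],0.6],[[0,0,-15],[0,0,0],0.6],[[0,0,-8],[0,0,0],0.6],[[0,0,0],[0,0,0],0.6],[[0,0,0],[0,0,0],0.6]]}}

```text
clock: 9.7
eef_pos: [0.5087, -0.1244, 0.0878]
tool_rot: [0.333, 0.943, 0.0, 0.0]
ft_force: [-0.1, 0.1, 0.2]
grip_width: 0.0513
grasp_force: 0.0
```

Request:
{"api": "drive_tool", "payload": {"increments": [[[0,0,0],[0,0,0],0],[[0,0,0],[0,0,0],0],[[0,0,0],[0,0,0],0],[[0,0,0],[0,0,0],0],[[0,0,0],[0,0,0],0]]}}

```text
clock: 10.12
eef_pos: [0.5084, -0.1255, 0.0882]
tool_rot: [0.333, 0.943, -0.001, 0.001]
ft_force: [-2.4, -5.3, 0.4]
grip_width: 0.0174
grasp_force: 58.5
```

```bash
python3 - <<'E'
from h import *
s=camera('side');t=camera('top')
g=s['image'][205:265,380:450];m=cv2.resize(g,(700,600),interpolation=2);save('g1.png',m)
for n in('needle','red_hand','needle_tip','red_tab'):
    for r in silhouettes(n,s)[:2]: print(n,r['conf'],r['bbox'],cen(r),r['region'].sum())
E
```

```text
needle 0.16 [331.8, 219.6, 439.9, 302.4] (np.float64(398.5042363178383), np.float64(254.8209297000229)) 4367
red_tab 0.31 [395.3, 305.0, 405.3, 322.9] (np.float64(399.4684684684685), np.float64(313.036036036036)) 111
```

View pics/g1.png

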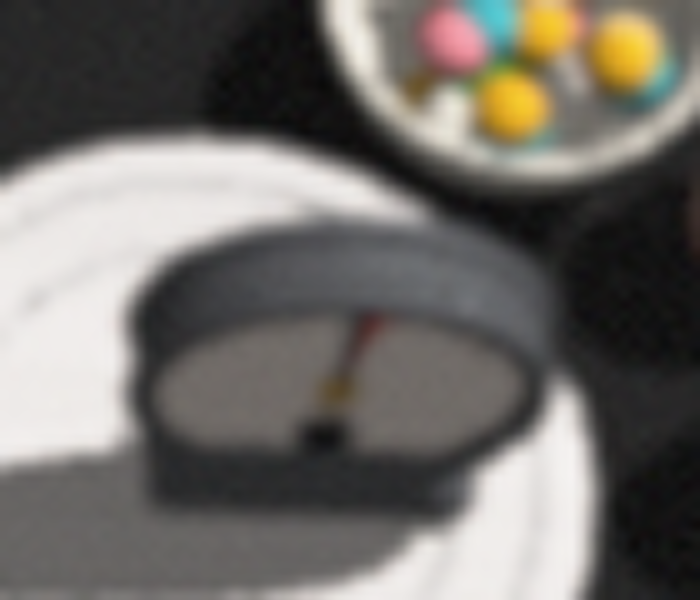

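The handle is gripped (17 mm). From the side camera the gauge is readable only coarsely, with the red tab at about (417,237) and the pivot at (414,244). I'll let go briefly and read the red mark close up with the wrist camera from the front.

Request:
{"api": "drive_tool", "payload": {"increments": [[[0,0,0],[0,0,0],0.6],[[0,0,0],[0,0,0],0.6],[[0,0,0],[0,0,0],0.6],[[0,0,30],[0,0,0],0.6],[[0,0,40],[0,0,0],0.6],[[0,0,40],[0,0,7],0.6],[[0,-10,40],[0,0,7],0.6],[[0,-20,40],[0,0,7],0.6]]}}

```text
clock: 11.08
eef_pos: [0.5086, -0.1513, 0.2775]
tool_rot: [0.151, 0.989, 0.001, 0.001]
ft_force: [1.4, -0.4, -0.3]
grip_width: 0.0513
grasp_force: 0.0
```

Request:
{"api": "drive_tool", "payload": {"increments": [[[8,-20,20],[0,0,7],0.6],[[12,-20,5],[0,0,7],0.6],[[12,-20,0],[0,0,7],0.6],[[12,-20,0],[0,0,7],0.6],[[12,-20,0],[0,0,7],0.6],[[12,-20,0],[0,0,7],0.6],[[12,-15,0],[0,0,7],0.6],[[0,0,0],[0,0,7],0.6]]}}

```text
clock: 11.75
eef_pos: [0.5899, -0.2903, 0.2976]
tool_rot: [-0.329, 0.944, 0.0, -0.0]
ft_force: [-0.5, 1.2, -0.9]
grip_width: 0.0512
grasp_force: 0.0
```

Request:
{"api": "drive_tool", "payload": {"increments": [[[0,0,0],[0,0,7],0.6],[[0,0,0],[0,0,7],0.6],[[0,0,0],[5,-3.8,0],0.6],[[0,0,0],[5,-3.8,0],0.6],[[0,0,0],[5,-3.8,0],0.6],[[0,0,0],[5,-3.8,0],0.6],[[0,0,0],[0,0,0],0.6],[[0,0,0],[0,0,0],0.6]]}}

```text
clock: 12.42
eef_pos: [0.5875, -0.289, 0.2989]
tool_rot: [-0.428, 0.878, 0.098, 0.193]
ft_force: [-0.2, -0.7, 0.2]
grip_width: 0.0509
grasp_force: 0.0
```

```bash
python3 - <<'E'
from h import *
o=get_obs();print(o['clock'],o['eef_pos'],o['tool_rot'],o['joint_pos'])
w=camera('wrist');save('w4.png',w['image'])
V=np.array(w['view']);print((-V[:3,:3].T@V[:3,3]).round(3),V[2,:3].round(2))
print(proj(w,(.638,-.224,.171)))
for n in('needle','red_hand','needle_tip','red_tab'):
    for r in silhouettes(n,w)[:2]: print(n,r['conf'],r['bbox'],cen(r),r['region'].sum())
E
```

```text
12.4167 [ 0.58750259 -0.28898234  0.29891211] [-0.4276148   0.87754726  0.09812891  0.19346088] [-0.65473407  0.53578165  0.54184895  1.58003092  0.43731568 -1.56228432]
[ 0.511 -0.39   0.397] [ 0.41  0.53 -0.74]
[313.21994729 245.33579672]
needle 0.68 [302.0, 214.4, 320.3, 271.2] (np.float64(310.4957446808511), np.float64(236.29787234042553)) 470
red_hand 0.49 [298.7, 247.9, 313.0, 275.7] (np.float64(303.8545454545455), np.float64(265.90909090909093)) 110
needle_tip 0.89 [300.0, 215.7, 320.0, 272.6] (np.float64(310.39130434782606), np.float64(232.54347826086956)) 368
needle_tip 0.41 [500.7, 175.8, 562.1, 231.2] (np.float64(533.4473078693051), np.float64(205.8131615278417)) 2173
red_tab 0.64 [298.6, 252.3, 308.1, 276.8] (np.float64(303.5731707317073), np.float64(268.3292682926829)) 82
red_tab 0.52 [615.2, 241.3, 636.3, 282.7] (np.float64(630.2476489028213), np.float64(256.5015673981191)) 638
```

View pics/w4.png

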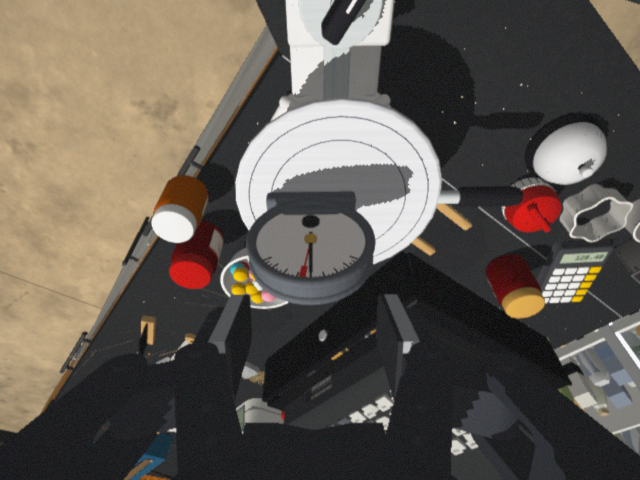

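The upside-down dial shows its pivot at about (311,239), the black needle at about (310,275) and the red tab at about (303,272). Next I'll project these onto the dial plane.

```bash
cat >> h.py <<'E'
YAW=.92
def face(p,u,v,P,yaw=YAW):
    c,d=ray(p,u,v);n=np.array([np.cos(yaw),np.sin(yaw),0])
    X=c+d*(n@(P-c))/(n@d); ys=np.array([-n[1],n[0],0]);return np.array([-(X-P)@ys,X[2]-P[2]])  # right(away from handle), up
E
python3 - <<'E'
from h import *
ws=[camera('wrist') for _ in range(6)]
im=np.mean([w['image'].astype(float) for w in ws],0);w=ws[-1];np.save('w4.npy',im)
c=im[205:285,270:350].astype(np.uint8);save('w5.png',cv2.resize(c,(600,600),interpolation=2))
R,G,B=im[...,0],im[...,1],im[...,2]
sub=np.zeros(R.shape,bool);sub[242:285,290:325]=1
red=sub&(R-np.maximum(G,B)>30);ys,xs=np.nonzero(red)
blk=sub&(im.max(2)<70);print('red n',red.sum())
for v in range(240,284,1):
    rr=np.clip((R-np.maximum(G,B))[v,292:325],0,None);bb=np.clip(100-im[v,292:325].max(1),0,None)
    u=np.arange(292,325);print(v,'red',round((rr*u)[rr>15].sum()/max(rr[rr>15].sum(),1),1),int(rr.max()),'dark',[int(x) for x in u[bb>30]])
E
```

```text
red n 118
240 red 308.0 15 dark [309, 310, 311, 312]
241 red 308.0 19 dark [309, 310, 311]
242 red 308.4 25 dark [309, 310, 311]
243 red 308.4 34 dark [309, 310, 311]
244 red 308.4 40 dark [309, 310, 311]
245 red 308.1 45 dark [309, 310, 311]
246 red 308.0 54 dark [309, 310, 311]
247 red 307.9 60 dark [309, 310, 311]
248 red 307.8 60 dark [309, 310, 311]
249 red 307.5 57 dark [309, 310, 311]
250 red 307.3 62 dark [309, 310, 311]
251 red 306.9 66 dark [309, 310, 311]
252 red 306.7 60 dark [309, 310, 311]
253 red 306.2 57 dark [309, 310, 311]
254 red 306.0 62 dark [309, 310, 311]
255 red 305.9 62 dark [309, 310, 311]
256 red 305.5 58 dark [309, 310, 311]
257 red 305.2 57 dark [309, 310, 311]
258 red 305.0 61 dark [309, 310, 311]
259 red 304.9 63 dark [309, 310, 311]
260 red 304.5 60 dark [309, 310, 311]
261 red 303.8 66 dark [309, 310, 311]
262 red 303.9 80 dark [309, 310, 311]
263 red 303.9 85 dark [309, 310, 311]
264 red 303.6 85 dark [309, 310, 311]
265 red 303.4 85 dark [309, 310, 311]
266 red 303.1 85 dark [309, 310, 311]
267 red 302.8 88 dark [309, 310, 311]
268 red 302.5 88 dark
[... 315 characters left out ...]
, 306, 309, 310, 311, 314, 315, 318, 319, 320, 321, 322, 323, 324]
274 red 0.0 0 dark [292, 293, 294, 295, 296, 297, 298, 299, 300, 301, 302, 303, 304, 305, 306, 307, 308, 309, 310, 311, 312, 313, 314, 315, 316, 317, 318, 319, 320, 321, 322, 323, 324]
275 red 0.0 0 dark [294, 295, 296, 297, 298, 299, 300, 301, 302, 303, 304, 305, 306, 307, 308, 309, 310, 311, 312, 313, 314, 315, 316, 317, 318, 319, 320, 321, 322, 323, 324]
276 red 0.0 0 dark [301, 302, 303, 304, 305, 306, 307, 308, 309, 310, 311, 312, 313, 314, 315, 316, 317, 318, 320, 321]
277 red 0.0 0 dark []
278 red 0.0 0 dark []
279 red 0.0 0 dark []
280 red 0.0 0 dark []
281 red 0.0 0 dark []
282 red 0.0 0 dark []
283 red 0.0 0 dark []
```

View pics/w5.png

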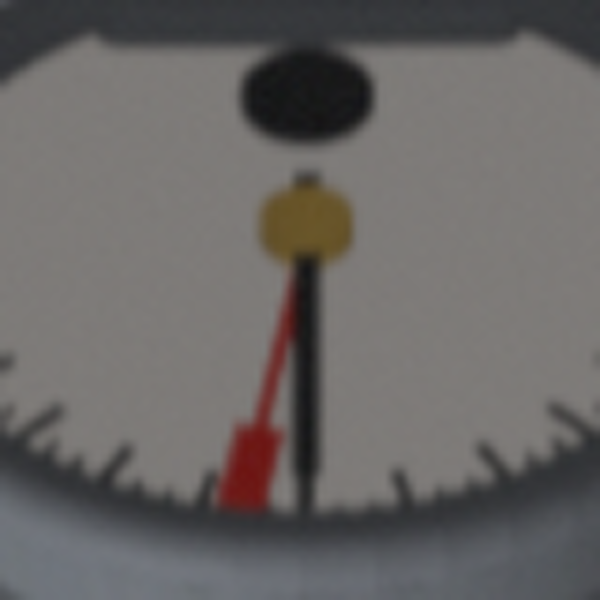

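```bash
python3 - <<'E'
from h import *
w=camera('wrist');im=np.load('w4.npy')
R=im[...,0]-np.maximum(im[...,1],im[...,2])
C=np.array([.6177,-.2087]);n=np.array([np.cos(.92),np.sin(.92)]);ys=np.array([-n[1],n[0]])
P=np.array([*(C-.025*ys),.171]);print(P,proj(w,P),proj(w,P-np.array([*n,0])*.01))
def ang(pts,yaw):
    X=np.array([face(w,u,v,P,yaw) for u,v in pts]);k=np.polyfit(X[:,1],X[:,0],1);return np.arctan(k[0]),X[0].round(4),X[-1].round(4)
rp=[];npz=[];u=np.arange(292,309)
for v in range(254,272):
    r=R[v,292:309];r=np.where(r>12,r,0);rp.append(((r*u).sum()/r.sum(),v))
u2=np.arange(306,316)
for v in range(245,268):
    d=np.clip(120-im[v,306:316].max(1),0,None);d=np.where(R[v,306:316]>12,0,d);npz.append(((d*u2).sum()/d.sum(),v))
for yaw in(.90,.92,.94):
    print(yaw,'red',ang(rp,yaw),'tab',ang([q for q in rp if q[1]>=262],yaw)[0],'needle',ang(npz,yaw))
piv=(310.7,235)
print('tab via pivot',[np.arctan2(*(face(w,*q,P)-face(w,*piv,P))) for q in rp[8::3]], 'needle',[np.arctan2(*(face(w,*q,P)-face(w,*piv,P))) for q in npz[8::4]])
E
```

```text
[ 0.63759004 -0.2238455   0.171     ] [313.80258132 242.42125125] [313.70870421 233.05766667]
0.9 red (np.float64(0.16108114213810942), array([0.0061, 0.0134]), array([0.009 , 0.0316])) tab 0.15946783059948472 needle (np.float64(0.01989474965644484), array([0.0024, 0.0031]), array([0.0028, 0.0275]))
0.92 red (np.float64(0.16167394126971338), array([0.0061, 0.0133]), array([0.009 , 0.0315])) tab 0.16004785796279744 needle (np.float64(0.019899895041121645), array([0.0024, 0.003 ]), array([0.0028, 0.0274]))
0.94 red (np.float64(0.16233508886523104), array([0.0062, 0.0132]), array([0.009 , 0.0313])) tab 0.1606954466200847 needle (np.float64(0.0199130025065907), array([0.0024, 0.003 ]), array([0.0028, 0.0274]))
tab via pivot [np.float64(0.16434109812049935), np.float64(0.16027886930069304), np.float64(0.16185595379846401), np.float64(0.15969560436550173)] needle [np.float64(0.01538018142864292), np.float64(0.012006090138128457), np.float64(0.010613769199641942), np.float64(0.008992993991000198)]
```

The red mark lies about 0.148 rad from the needle, measured in the same view, so the table needs that much tilt: 21 mm down at the handle. Now I'll go back and grip.

Request:
{"api": "drive_tool", "payload": {"increments": [[[0,0,0],[-5,3.8,0],0.6],[[0,0,0],[-5,3.8,0],0.6],[[0,0,0],[-5,3.8,0],0.6],[[0,0,0],[-5,3.8,0],0.6],[[-12,15,0],[0,0,-7],0.6],[[-12,20,0],[0,0,-7],0.6],[[-12,20,0],[0,0,-7],0.6],[[-12,20,0],[0,0,-7],0.6]]}}

```text
clock: 13.68
eef_pos: [0.5401, -0.2119, 0.2994]
tool_rot: [-0.206, 0.978, 0.0, -0.0]
ft_force: [0.4, 0.7, -0.5]
grip_width: 0.051
grasp_force: 0.0
```

Request:
{"api": "drive_tool", "payload": {"increments": [[[-12,20,0],[0,0,-7],0.6],[[-12,20,-10],[0,0,-7],0.6],[[-7,20,-20],[0,0,-7],0.6],[[0,20,-25],[0,0,-7],0.6],[[0,10,-25],[0,0,-7],0.6],[[0,0,-10],[0,0,-7],0.6],[[0,0,0],[0,0,-7],0.6],[[0,0,0],[0,0,-7],0.6]]}}

```text
clock: 14.35
eef_pos: [0.5086, -0.1223, 0.2087]
tool_rot: [0.277, 0.961, 0.0, -0.001]
ft_force: [0.7, -1.6, 0.7]
grip_width: 0.0513
grasp_force: 0.0
```

Request:
{"api": "drive_tool", "payload": {"increments": [[[0,0,0],[0,0,-7],0.6],[[0,0,0],[0,0,0],0.6],[[0,0,0],[0,0,0],0.6]]}}

```text
clock: 14.6
eef_pos: [0.5095, -0.1229, 0.2099]
tool_rot: [0.331, 0.944, 0.0, 0.0]
ft_force: [-0.6, 0.0, -0.8]
grip_width: 0.0513
grasp_force: 0.0
```

```bash
python3 - <<'E'
from h import *
o=get_obs();q=o['tool_rot'];print(o['clock'],o['eef_pos'],q,2*np.arctan2(q[1],q[0])-np.pi/2)
E
```

```text
14.6 [ 0.50951039 -0.12291739  0.20993997] [3.31210197e-01 9.43556985e-01 4.91593811e-05 1.38323831e-04] 0.8956245640176617
```

Request:
{"api": "drive_tool", "payload": {"increments": [[[-1.3,-3,-30],[0,0,0],0.6],[[0,0,-35],[0,0,0],0.6],[[0,0,-30],[0,0,0],0.6],[[0,0,-20],[0,0,0],0.6],[[0,0,-8],[0,0,0],0.6],[[0,0,0],[0,0,0],0.6],[[0,0,0],[0,0,0],0],[[0,0,0],[0,0,0],0]]}}

```text
clock: 15.27
eef_pos: [0.5097, -0.1263, 0.0885]
tool_rot: [0.332, 0.943, 0.0, 0.002]
ft_force: [-0.2, 0.3, -0.1]
grip_width: 0.028
grasp_force: 0.0
```

Request:
{"api": "drive_tool", "payload": {"increments": [[[0,0,0],[0,0,0],0],[[0,0,0],[0,0,0],0],[[0,0,0],[0,0,0],0],[[0,0,0],[0,0,0],0]]}}

```text
clock: 15.6
eef_pos: [0.5094, -0.1263, 0.0879]
tool_rot: [0.332, 0.943, 0.0, 0.002]
ft_force: [2.0, -1.3, 0.4]
grip_width: 0.0171
grasp_force: 58.5
```

```bash
python3 - <<'E'
from h import *
o=get_obs();print(o['clock'],o['eef_pos'].round(5),o['ft_force'])
im=np.mean([camera('side')['image'].astype(float) for _ in range(6)],0);np.save('s_before.npy',im)
E
```

```text
15.6 [ 0.5094  -0.12632  0.08787] [ 1.99281068 -1.27794004  0.43397321]
```

Request:
{"api": "drive_tool", "payload": {"increments": [[[-0.3,0.2,-1],[0,0,0],0],[[-0.3,0.3,-2],[0,0,0],0],[[-0.3,0.3,-2.5],[0,0,0],0],[[-0.3,0.2,-2.5],[0,0,0],0],[[-0.3,0.2,-2.5],[0,0,0],0],[[-0.3,0.2,-2.5],[0,0,0],0],[[-0.2,0.2,-2.5],[0,0,0],0],[[-0.2,0.1,-2.5],[0,0,0],0]]}}

```text
clock: 16.57
eef_pos: [0.5067, -0.1243, 0.0691]
tool_rot: [0.333, 0.943, 0.0, 0.001]
ft_force: [4.8, -1.4, 4.8]
grip_width: 0.0173
grasp_force: 59.5
```

Request:
{"api": "drive_tool", "payload": {"increments": [[[-0.1,0.1,-1.5],[0,0,0],0],[[0,0,-1],[0,0,0],0],[[0,0,-0.5],[0,0,0],0],[[0,0,0],[0,0,0],0],[[0,0,0],[0,0,0],0],[[0,0,0],[0,0,0],0],[[0,0,0],[0,0,0],0],[[0,0,0],[0,0,0],0]]}}

```text
clock: 17.23
eef_pos: [0.5064, -0.124, 0.0661]
tool_rot: [0.332, 0.943, 0.0, 0.001]
ft_force: [4.2, -2.1, 5.8]
grip_width: 0.0172
grasp_force: 59.6
```

Request:
{"api": "drive_tool", "payload": {"increments": [[[0,0,0],[0,0,0],0],[[0,0,0],[0,0,0],0],[[0,0,0],[0,0,0],0],[[0,0,0],[0,0,0],0],[[0,0,0],[0,0,0],0],[[0,0,0],[0,0,0],0],[[0,0,0],[0,0,0],0],[[0,0,0],[0,0,0],0]]}}

```text
clock: 17.9
eef_pos: [0.5064, -0.1241, 0.0662]
tool_rot: [0.333, 0.943, 0.0, 0.001]
ft_force: [4.5, -1.8, 5.7]
grip_width: 0.0173
grasp_force: 59.6
```

```bash
python3 - <<'E'
from h import *
o=get_obs();print(o['clock'],o['eef_pos'].round(5),o['ft_force'],o['ft_torque'])
im=np.mean([camera('side')['image'].astype(float) for _ in range(10)],0);np.save('s_after.npy',im)
a=np.load('s_before.npy')
f=lambda x:cv2.resize(np.clip(x[225:260,392:432]*1.6,0,255).astype(np.uint8),(400,350),interpolation=2)
save('g2.png',np.hstack([f(a),f(im)]))
E
```

```text
17.9 [ 0.50643 -0.12406  0.06616] [ 4.47757372 -1.79906211  5.69008316] [-0.61122219 -1.22985285  0.44030818]
```

View pics/g2.png

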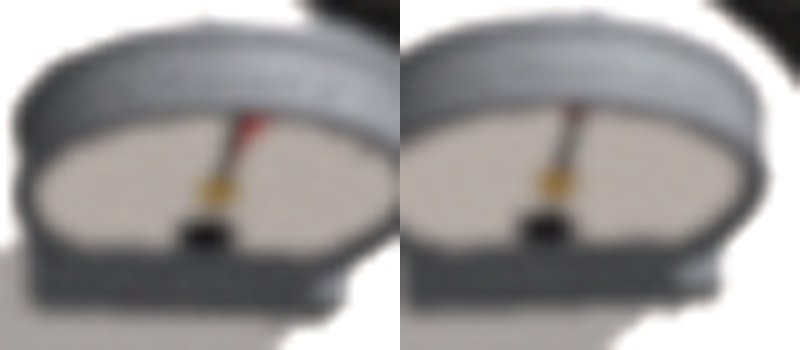

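The needle now lies over the red tab, with red showing at its tip at about (572,110) in the right half. I'll check the symmetry numerically before fine trimming.

```bash
python3 - <<'E'
from h import *
s=camera('side');YA=.92
for name in('s_before','s_after'):
    im=np.load(name+'.npy');R=im[...,0]-np.maximum(im[...,1],im[...,2]);Y=im[...,0]+im[...,1]-2*im[...,2]
    br=np.where(Y>40,Y,0);br[:238]=0;br[250:]=0;br[:,:400]=0;br[:,425:]=0
    v,u=np.mgrid[:480,:640];pu,pv=(br*u).sum()/br.sum(),(br*v).sum()/br.sum()
    print(name,'piv',pu.round(2),pv.round(2))
    c,d=ray(s,pu,pv);n=np.array([np.cos(YA),np.sin(YA),0]);C=np.array([.6177,-.2087,0]);P=c+d*(n@(C-.01*n-c))/(n@d);print(P.round(3))
    for row in range(234,243):
        r=np.clip(R[row,400:430],0,None);r=np.where(r>12,r,0);uu=np.arange(400,430)
        lum=im[row,400:430].mean(1);seg=slice(max(int(pu)-406,0),int(pu)-390);dk=np.clip(np.median(lum[seg])-lum,0,None);dk=np.where(abs(uu-pu-1)<5,dk,0)
        t=lambda a:np.arctan2(*face(s,a,row,P)).round(3)
        h=face(s,pu,row,P)[1]
        nu=proj(s,P+[0,0,h])[0]
        print(row,'h',(h*1000).round(1),'red',(r*uu).sum()/r.sum() if r.sum() else 0,int(r.max()),'dark c',((dk*uu).sum()/max(dk.sum(),1)).round(2),'vertical',nu.round(2),'dark ang',t((dk*uu).sum()/max(dk.sum(),1)),'red ang',t((r*uu).sum()/r.sum()) if r.sum() else '')
E
```

```text
s_before piv 413.26 243.73
[ 0.634 -0.234  0.173]
234 h 48.1 red 0 0 dark c 411.28 vertical 416.05 dark ang -0.223 red ang 
235 h 43.3 red 0 0 dark c 412.18 vertical 415.76 dark ang -0.187 red ang 
236 h 38.4 red 417.0 14 dark c 416.23 vertical 415.47 dark ang 0.043 red ang 0.087
237 h 33.6 red 416.9464668094218 30 dark c 416.03 vertical 415.19 dark ang 0.055 red ang 0.115
238 h 28.7 red 416.55765199161425 26 dark c 415.63 vertical 414.9 dark ang 0.056 red ang 0.127
239 h 23.7 red 416.0175438596491 18 dark c 415.12 vertical 414.61 dark ang 0.047 red ang 0.131
240 h 18.8 red 415.0 12 dark c 414.68 vertical 414.33 dark ang 0.041 red ang 0.079
241 h 13.8 red 0 0 dark c 414.21 vertical 414.04 dark ang 0.027 red ang 
242 h 8.8 red 0 0 dark c 413.79 vertical 413.75 dark ang 0.008 red ang 
s_after piv 407.17 243.0
[ 0.623 -0.225  0.176]
234 h 44.4 red 0 0 dark c 404.74 vertical 409.57 dark ang -0.244 red ang 
235 h 39.6 red 0 0 dark c 408.81 vertical 409.3 dark ang -0.029 red ang 
236 h 34.8 red 0 0 dark c 409.06 vertical 409.04 dark ang 0.001 red ang 
237 h 29.9 red 0 0 dark c 408.88 vertical 408.77 dark ang 0.007 red ang 
238 h 25.0 red 0 0 dark c 408.58 vertical 408.5 dark ang 0.005 red ang 
239 h 20.1 red 0 0 dark c 408.26 vertical 408.24 dark ang 0.001 red ang 
240 h 15.1 red 0 0 dark c 407.94 vertical 407.97 dark ang -0.007 red ang 
241 h 10.1 red 0 0 dark c 407.64 vertical 407.71 dark ang -0.017 red ang 
242 h 5.1 red 406.97163120567376 15 dark c 407.35 vertical 407.44 dark ang -0.043 red ang -0.213
```

Pivot shift gives about 0.148 rad and the hidden red matches the needle; the handle height gives 0.153. I'll trim up by about 0.6 mm, let it settle and check.

Request:
{"api": "drive_tool", "payload": {"increments": [[[0,0,0.3],[0,0,0],0],[[0,0,0.3],[0,0,0],0],[[0,0,0],[0,0,0],0],[[0,0,0],[0,0,0],0],[[0,0,0],[0,0,0],0],[[0,0,0],[0,0,0],0],[[0,0,0],[0,0,0],0],[[0,0,0],[0,0,0],0]]}}

```text
clock: 19.12
eef_pos: [0.5064, -0.1241, 0.0667]
tool_rot: [0.333, 0.943, 0.0, 0.001]
ft_force: [4.8, -2.0, 5.9]
grip_width: 0.0168
grasp_force: 59.5
```

Request:
{"api": "drive_tool", "payload": {"increments": [[[0,0,0],[0,0,0],0],[[0,0,0],[0,0,0],0],[[0,0,0],[0,0,0],0],[[0,0,0],[0,0,0],0],[[0,0,0],[0,0,0],0],[[0,0,0],[0,0,0],0],[[0,0,0],[0,0,0],0],[[0,0,0],[0,0,0],0]]}}

```text
clock: 19.78
eef_pos: [0.5064, -0.1241, 0.0667]
tool_rot: [0.333, 0.943, 0.0, 0.001]
ft_force: [5.0, -1.8, 6.1]
grip_width: 0.0171
grasp_force: 59.5
```

Request:
{"api": "drive_tool", "payload": {"increments": [[[0,0,0],[0,0,0],0],[[0,0,0],[0,0,0],0],[[0,0,0],[0,0,0],0],[[0,0,0],[0,0,0],0],[[0,0,0],[0,0,0],0],[[0,0,0],[0,0,0],0],[[0,0,0],[0,0,0],0],[[0,0,0],[0,0,0],0]]}}

```text
clock: 20.45
eef_pos: [0.5064, -0.1241, 0.0667]
tool_rot: [0.333, 0.943, 0.0, 0.001]
ft_force: [3.6, -2.5, 6.2]
grip_width: 0.017
grasp_force: 59.5
```

```bash
python3 - <<'E'
from h import *
o=get_obs();print(o['clock'],o['eef_pos'].round(5),o['grip_width'],o['ft_force'])
F=[camera('side') for _ in range(10)]
im=np.mean([p['image'].astype(float) for p in F],0);a=np.load('s_after.npy');save('fin.png',cv2.resize(np.clip(im[205:265,380:450]*1.4,0,255).astype(np.uint8),(700,600),interpolation=2))
R=im[...,0]-np.maximum(im[...,1],im[...,2])
print(R[233:242,404:414].round())
E
```

```text
20.45 [ 0.50641 -0.12409  0.0667 ] 0.017042921889792367 [ 3.62275099 -2.47829234  6.15194644]
[[-4. -4. -5. -4. -4. -5. -5. -5. -5. -5.]
 [-3. -3. -2. -3. -3. -3. -3. -3. -4. -4.]
 [ 1.  2.  1.  2.  3.  4.  3.  2.  1.  0.]
 [ 4.  4.  4.  6.  8.  9.  8.  6.  5.  3.]
 [ 5.  5.  6.  6.  6.  6.  6.  6.  6.  5.]
 [ 5.  6.  5.  5.  4.  4.  5.  5.  5.  5.]
 [ 5.  6.  5.  5.  4.  4.  5.  5.  6.  6.]
 [ 6.  6.  5.  4.  4.  5.  5.  5.  5.  5.]
 [ 6.  6.  7.  7.  6.  6.  6.  6.  5.  6.]]
```

View pics/fin.png

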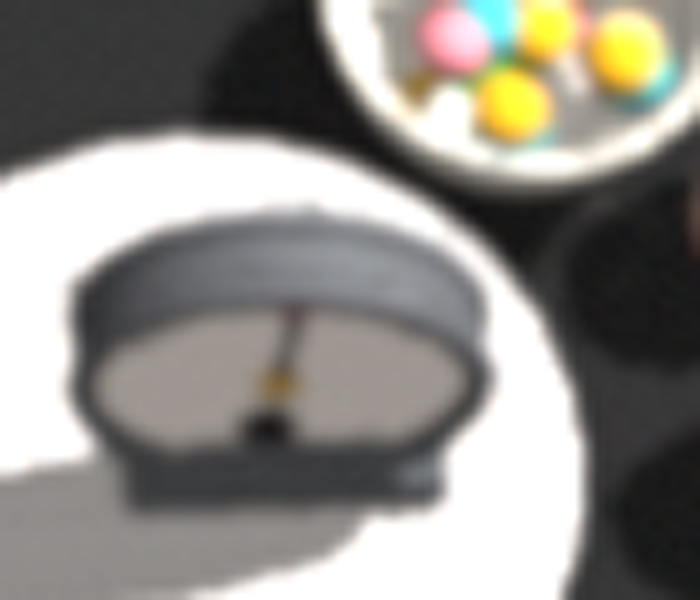

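The red shows symmetrically round the needle: the red peak is at u≈409.0 and the needle line at 409.0. The handle is held and still, so I'll hand the job in.

```bash
python3 -c "
from workcell import *
print(job_done())"
```

```text
the job is handed in; nothing more can be done
None
```

I turned the lock knob to its end stop on the green side and tipped the table about 0.15 rad, so the needle rests on the red mark within what the side camera can resolve; the gripper is still holding the handle, and the job was handed in at about 21 s.

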